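# Free the ratchet and lower the tube press

### The arm

A 6-joint arm with a two-finger parallel gripper is mounted at the origin on the work surface. World frame = base frame: x ahead of the robot, y to its left, z up, the work surface at z = 0. Lengths are in m, angles in rad, forces in N, time in s.
With the tool pointing down it reaches from about 0.325 to 0.85 m from the base axis. Payload 15.5 kg.
Tool frame: the origin (TCP) lies at the very end of the fingers, on their centre line; the grasp point (between the pads) lies 19 mm behind it; z points along the fingers, y is the direction in which the jaws open and shut (so a half turn about z gives the same grasp; the last joint's range is limited). The gripper opens to 91 mm and grips with 3 to 60 N. Pads are 32 mm wide; open, the fingers measure 118 mm over their backs; the gripper's body (76 mm by 178 mm) begins 60 mm behind the grasp point.
Start: joints at [1.016, 0.494, 1.345, -0, 1.302, -0.096], TCP at [0.277, 0.56, 0.19] pointing down, gripper open.
Joint ranges: [-2.91, 2.91], [-0.82, 2.16], [0.22, 2.67], [-1.22, 4.37], [0.12, 2.79], [-3.08, 3.08]. Speed limits (rad/s): [1.89, 1.89, 2.57, 3.01, 3.01, 3.01].

### API

Orientations are given as a unit quaternion [x, y, z, w].
In Python, from plant import env gives the robot as it stands.
- The arm moves only by the tool step_arm, never from a script. Its argument "steps" is a list of rows, each a list of 7 numbers: the closure, from 0 (fully open) to 1 (shut), then the shift along the tool's x, y, z in units of 30 mm (1.0 is 30 mm), then the turn, a rotation vector about the tool's x, y, z in units of 10 degrees (1.0 is 10 degrees). In form: [[claw, dx, dy, dz, rx, ry, rz], ...]. A call has 1 to 8 rows; each row shifts and turns the commanded pose from where the row before left it, along the tool's axes as they then stand; what a row does not reach is not made up. A row lasts 1/8 s, in which the tool goes at most 62.5 mm and 10.7 degrees, less where a joint would pass 70% of its speed; a pose out of reach is approached as far as the arm can. A call is refused whole if a number of a shift passes 1 or a number of a turn 1, either way. A call with a gripper value outside its range is refused whole. The fingers move at their own pace and stop on an object; the grip force is fixed at half the most. Time passes only in rows, so rows that do not move let the fingers close. It gives the time, the measured TCP pose, the force and the opening at its end, in the units of the state.
- env.get_state(): the state, without advancing time (a new reading comes with each control period).
- env.camera(name): name is "scene" or "top" or "wrist"; returns the picture (480x640x3 uint8, red, green, blue); there is no depth.
- env.get_calibration(name): a dict with "fx", "fy", "cx", "cy" (pixels), "extrinsics" (4x4, takes a point from camera to world coordinates). Camera axes: x right, y down, z forward; pixel columns grow to the right and rows downward; lengths in m; the calibration is good to about 2 mm. A picture is of the moment at which its call begins: read the wrist's pose just before it. get_calibration takes no time and is no camera call; for the wrist camera it gives the pose at the moment of the call.
- env.job_done(): hands the job in, once; it reports no verdict.
The state is a dict: "clock": time; "q": joint angles; "joint_vel": joint speeds; "effort": joint torques, N m; "tool_pos": TCP position; "eef_rot": TCP orientation; "contact_force": force on the tool from outside, world axes, zero at the start; "ft_torque": the same for the moment, N m; "opening": finger opening in m.
Only numpy, scipy, OpenCV 4.12 (cv2) and the standard library are available. Lean on these libraries where they do the work, as an engineer would, in place of code of your own. Each camera call takes 0.05 s, during which the arm holds its last target.

### The job

Secure the white tube in the tube press: with your fingertips, press the pawl's thumb plate all the way down so the ratchet is free, then push the hold-down arm down until its rubber pad rests on the tube's cap. Do it by pressing only: nothing is to be gripped or lifted, and do not force the arm while the pawl is engaged. Leave the tube standing in its cup and everything else where it is, and take the hand away from everything at the end.

Things in the scene. Friction and masses are not known exactly. Their poses are not given: they have to be found in the camera images.
- press: tube press, fixed to the bench: grey base plate 360 x 150 x 10 mm with two pairs of grey cheeks, a steel toothed wheel carrying an aluminium arm, and a pawl. Origin on the bench under the arm's pivot; its x axis points horizontally along the arm towards the arm's free end, y is parallel to the pivot, z up. The plate spans x -150..210, y -75..75. The press is turned so that the arm points roughly to the robot's left (+y of the world), up to about 25 degrees either way.
- main_pivot (a point): axis of the hold-down arm's hinge (parallel to the press's y), 115 mm above the bench, at x = 0, y = 0 of the press
- paddle (a point): centre of the flat top of the flat steel push paddle (44 x 44 mm, 10 mm thick) at the arm's free end. It lies 185 mm out from the pivot along the arm and 10 mm above the arm's centre line, and moves with the arm in an arc about main_pivot. The arm bar is 22 mm wide, 16 mm high. Nothing stands above the paddle.
- pad (a point): centre of the underside of the rubber pad (28 mm diameter) under the arm, 135 mm out from the pivot and 20 mm below the arm's centre line
- holddown (a joint): hold-down arm, rad: 0 = fully raised (0.70 rad above level), 0.70 = level, pad on the tube's cap; grows as the arm goes down, hard stop at 0.75 if no tube were there. Starts at 0.03 to 0.14. With the pawl engaged a tooth catches at about 0.17 and the arm goes no further; with the pawl free it needs about 4 to 8 N pushed down at the paddle (stiff friction hinge) and stays where it is left.
- pawl (a joint): pawl, rad: 0 = nose engaged between the teeth; 0.22 = thumb plate fully down, nose well clear of the teeth (clear from about 0.12). Grows as the thumb plate is pressed. Starts at 0 and stays where it is left (stiff pivot, no spring back).
- thumb_plate (a point): centre of the top of the pawl's flat steel thumb plate (30 mm along the press's x, 32 mm across), at press x = -115 mm, 173 mm above the bench when engaged; pressing it takes about 6 to 8 N and it goes down 11 mm to a hard stop, turning about a pivot at press x = -65, y = 0, 159 mm above the bench. Nothing stands above it.
- tube: white plastic tube with a wider flat cap, 31 mm diameter, 80 mm tall, standing loose in the black cup (44 mm outside, 30 mm high) at press x = 135, y = 0, under the pad. Origin at the centre of its underside, 15 mm above the bench; cap top 95 mm above the bench.
- spare_tube: shorter white tube (31 mm diameter, 65 mm tall) in a second cup at press x = 75, y = 50; bystander. Origin at the centre of its underside.
- reagent: amber bottle, 56 mm diameter, 115 mm tall, standing beside the press near x = -50, y = -135 of it; bystander. Origin at the centre of its underside.
- cap_jar: pale jar with a white lid, 64 mm diameter, 65 mm tall, beside the press near x = 100, y = -135 of it; bystander. Origin at the centre of its underside.
- beaker: glass beaker, 70 mm diameter, 85 mm tall, on the robot's right; bystander. Origin at the centre of its underside.
- spatula: spatula 190 mm long lying on the bench at the robot's left; bystander. Origin on the underside.
- cap_tray: white tray, 120 x 130 x 35 mm, on the robot's right; bystander. Origin at the centre of its underside.
Mind the look-alikes: they are no part of the job. Leave any brown or yellow look-alike of the tube alone.

How it is judged:
By the outcome, as a careful person would: the job done as asked, in the order asked, and still so for the second after the job is handed in, with the robot touching nothing.
It also fails if it takes over 45 s, if anything falls off the work surface, if the arm or the gripper's body presses on something with over 40 N, if the wrist force passes 120 N, or if a joint passes its speed limit or range.

## Working session

There is one attempt and no reset: what is moved stays moved. The work goes in short steps, Python scripts to look and compute and a tool call to move; the robot and the scene stay as the last step left them, time stands still between calls to the robot, and variables do not carry over. Pictures are saved under pics/ and viewed, and the job is handed in when it is done.

Besides the shell and the picture viewer there is one more tool, called after "Emit:" as name([rows], argument=value, ...), one row to a line, values as JSON. step_arm: Moves the arm, as the interface text tells. Its arguments: {"type":"object","properties":{"steps":{"type":"array","items":{"type":"array","items":{"type":"number"}}}},"required":["steps"]}

```bash
ls; mkdir -p pics
python3 - <<'E'
from plant import env
import cv2,numpy as np
s=env.get_state();print({k:np.round(v,3).tolist() for k,v in s.items()})
for n in ["scene","top"]:
    cv2.imwrite(f"pics/{n}0.png",env.camera(n)[:,:,::-1]);c=env.get_calibration(n);print(n,c)
E
```

```text
pics
{'clock': 0.0, 'q': [1.017, 0.494, 1.346, 0.0, 1.302, -0.096], 'joint_vel': [0.0, 0.0, 0.0, -0.001, -0.0, -0.001], 'effort': [0.001, -87.882, -38.186, 0.071, 0.053, -0.0], 'tool_pos': [0.277, 0.56, 0.189], 'eef_rot': [0.227, 0.974, -0.001, -0.0], 'contact_force': [-0.516, -0.489, 0.365], 'ft_torque': [-0.052, 0.046, -0.031], 'opening': 0.091}
scene {'fx': 449.2022142185192, 'fy': 449.2022142185192, 'cx': 321.5804217979894, 'cy': 232.62443779269194, 'extrinsics': array([[-0.89517795,  0.26492737, -0.35842703,  0.92061283],
       [ 0.44555867,  0.51103144, -0.73506757,  0.74862691],
       [-0.01157203, -0.81771655, -0.57550476,  0.74181723],
       [ 0.        ,  0.        ,  0.        ,  1.        ]])}
top {'fx': 452.1719721135486, 'fy': 452.1719721135486, 'cx': 322.4084848344728, 'cy': 238.8276405115299, 'extrinsics': array([[ 0.02157838, -0.99374958,  0.10952694,  0.40232396],
       [-0.99975379, -0.0208817 ,  0.00750397,  0.02276605],
       [-0.00516996, -0.1096619 , -0.9939555 ,  1.39194165],
       [ 0.        ,  0.        ,  0.        ,  1.        ]])}
```

View pics/scene0.png

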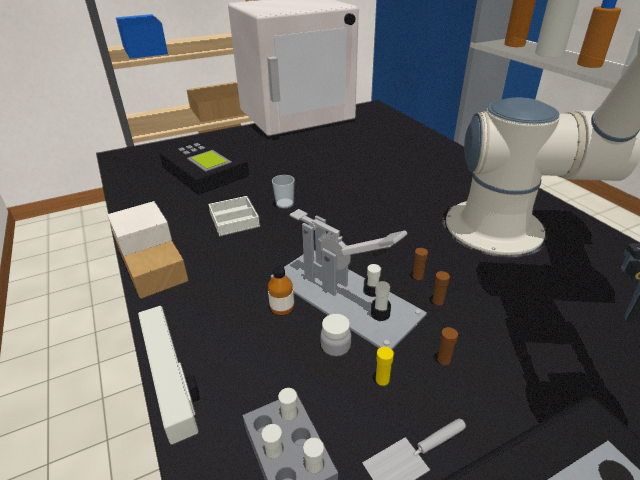

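View pics/top0.png

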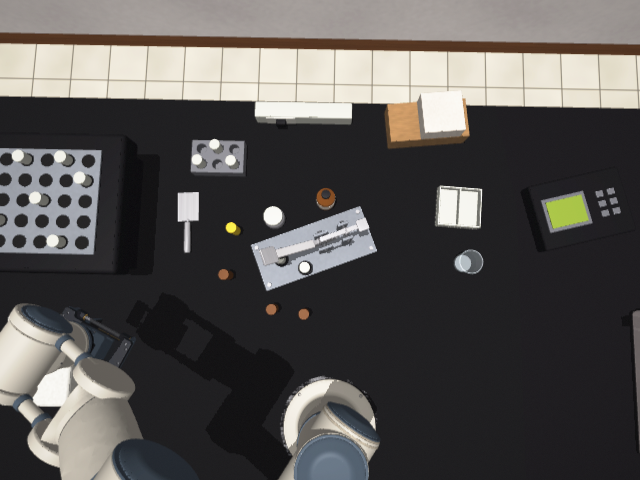

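The scene view shows the press at (350,290), with its raised arm's paddle at (395,240) and the thumb plate at (300,215). In the top view the plate corners are near (251,245), (361,207), (377,250) and (267,291), the paddle is at about (268,255) and the thumb plate at (363,226). I'll crop in close to refine these.

Run:
```python
import cv2
a=cv2.imread("pics/top0.png")[190:310,235:395];cv2.imwrite("pics/topc.png",cv2.resize(a,None,fx=5,fy=5,interpolation=cv2.INTER_CUBIC))
a=cv2.imread("pics/scene0.png")[195:355,250:450];cv2.imwrite("pics/scenec.png",cv2.resize(a,None,fx=3.75,fy=3.75,interpolation=cv2.INTER_CUBIC)[:600,:800])
```

```text
(no output)
```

View pics/topc.png

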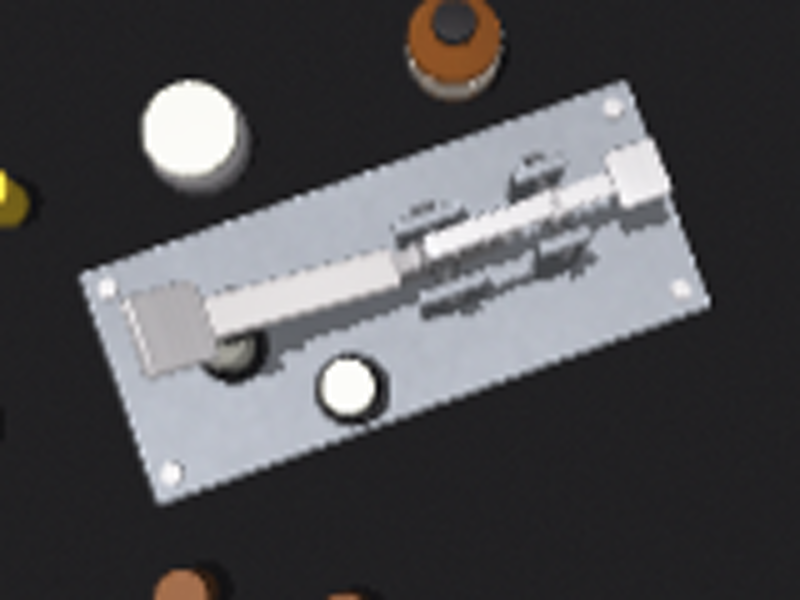

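View pics/scenec.png

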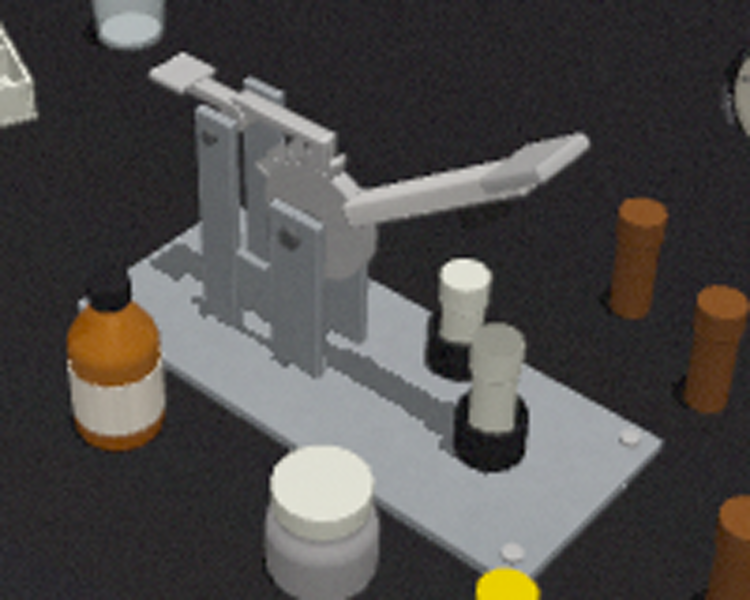

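```bash
cat > h.py <<'E'
from plant import env
import numpy as np
from scipy.optimize import least_squares
from scipy.spatial.transform import Rotation as R
def proj(c,P):
    E=np.linalg.inv(c["extrinsics"]);p=E[:3,:3]@P+E[:3,3]
    return np.array([c["fx"]*p[0]/p[2]+c["cx"],c["fy"]*p[1]/p[2]+c["cy"]])
def ppt(x,y,z,th): # press frame->world
    def f(v): return v
def world(v,p): 
    X,Y,a=v[:3];c,s=np.cos(a),np.sin(a)
    return np.array([X+c*p[0]-s*p[1],Y+s*p[0]+c*p[1],p[2]])
def paddle(q,off=.010,r=.185):
    e=.70-q
    return np.array([r*np.cos(e)-off*np.sin(e),0,.115+r*np.sin(e)+off*np.cos(e)])
E
python3 - <<'E'
from h import *
T=env.get_calibration("top");S=env.get_calibration("scene")
t=lambda x,y:(np.array([x,y])+.5)/5+[235,190]-.5
s=lambda x,y:(np.array([x,y])+.5)/3.75+[250,195]-.5
obs=[(T,t(78,272),(.21,-.075,.01)),(T,t(160,505),(.21,.075,.01)),(T,t(710,303),(-.15,.075,.01)),(T,t(627,80),(-.15,-.075,.01)),
(T,t(638,172),(-.115,0,.173)),(T,t(165,326),None),(S,s(182,72),(-.115,0,.173)),(S,s(537,163),None),(S,s(662,442),(.21,.075,.01)),(T,t(349,387),(.075,.05,.08+.0))]
def res(v,full=False):
    o=[]
    for c,uv,p in obs:
        o.append(proj(c,world(v,paddle(v[3]) if p is None else np.array(p)))-uv)
    return np.array(o) if full else np.ravel(o)
r=least_squares(res,[.5,.0,1.6,.08]);v=r.x
print(v,np.degrees(v[2]));print(res(v,True).round(1))
for n,p in dict(thumb=(-.115,0,.173),pad0=paddle(v[3]),pad1=paddle(.7)).items(): print(n,world(v,np.array(p)).round(4))
np.save("v.npy",v)
E
```

```text
[0.53846135 0.032344   1.93751757 0.11275495] 111.01157936949616
[[-0.2  0.2]
 [-0.7 -0.1]
 [ 0.3  0.3]
 [-0.1 -0.5]
 [-0.1 -0.1]
 [ 0.5  0.4]
 [-0.1 -0.8]
 [-0.5  0.3]
 [ 0.5 -0.4]
 [-0.4 -0.4]]
thumb [ 0.5797 -0.075   0.173 ]
pad0 [0.4852 0.1709 0.2258]
pad1 [0.4721 0.205  0.125 ]
```

Emit:
step_arm([
  [1,0,0,-1,0,0,1],
  [1,0,0,-1,0,0,1],
  [1,0,0,-1,0,0,1],
  [1,0,0,-1,0,0,1],
  [1,0,0,0,0,0,0.28],
  [1,0,0,0,0,0,0],
])

```text
clock: 0.85
tool_pos: [0.2767, 0.5602, 0.3096]
eef_rot: [0.567, 0.824, -0.0, 0.0]
contact_force: [0.7, -0.7, -0.7]
opening: 0.0341
```

```bash
cat >> h.py <<'E'
def togo(tgt,v):
    "units of tool shift to world target, plus remaining tilt/yaw in units"
    s=env.get_state();Rt=R.from_quat(s["eef_rot"]);d=Rt.inv().apply(np.array(tgt)-s["tool_pos"])/.03
    a=v[2];xd=np.array([np.cos(a),np.sin(a),0]);zd=np.array([0,0,-1.]);Rd=R.from_matrix(np.c_[xd,np.cross(zd,xd),zd])
    print("t",s["clock"],"pos",s["tool_pos"].round(4),"F",s["contact_force"].round(1),"open",s["opening"]);print("shift",d.round(2),"turn",np.degrees((Rt.inv()*Rd).as_rotvec()).round(2)/10)
E
python3 - <<'E'
from h import *
v=np.load("v.npy");togo([*world(v,[-.120,0,0])[:2],.26],v)
E
```

```text
t 0.85 pos [0.2767 0.5602 0.3096] F [ 0.7 -0.7 -0.7] open 0.034059938639663466
shift [-23.55   1.87   1.66] turn [-0.002  0.001 -0.008]
```

Emit:
step_arm([
  [1,-1,0.08,0,0,0,0],
  [1,-1,0.08,0,0,0,0],
  [1,-1,0.08,0,0,0,0],
  [1,-1,0.08,0,0,0,0],
  [1,-1,0.08,0,0,0,0],
  [1,-1,0.08,0,0,0,0],
  [1,-1,0.08,0,0,0,0],
  [1,-1,0.08,0,0,0,0],
])

```text
clock: 1.85
tool_pos: [0.3804, 0.3419, 0.3092]
eef_rot: [0.566, 0.824, -0.001, -0.0]
contact_force: [1.0, 0.1, -0.5]
opening: 0.0004
```

Emit:
step_arm([
  [1,-1,0.08,0,0,0,0],
  [1,-1,0.08,0,0,0,0],
  [1,-1,0.08,0,0,0,0],
  [1,-1,0.08,0,0,0,0],
  [1,-1,0.08,0,0,0,0],
  [1,-1,0.08,0,0,0,0],
  [1,-1,0.08,0,0,0,0],
  [1,-1,0.08,0,0,0,0],
])

```text
clock: 2.85
tool_pos: [0.484, 0.1247, 0.3092]
eef_rot: [0.566, 0.824, -0.0, -0.0]
contact_force: [0.1, -1.2, -0.4]
opening: 0.0001
```

Emit:
step_arm([
  [1,-1,0.08,0,0,0,0],
  [1,-1,0.08,0,0,0,0],
  [1,-1,0.08,0,0,0,0],
  [1,-1,0.08,0,0,0,0],
  [1,-1,0.08,0,0,0,0],
  [1,-1,0.08,0.3,0,0,0],
  [1,-1,0.08,0.6,0,0,0],
  [1,0,0,0.6,0,0,0],
])

```text
clock: 3.85
tool_pos: [0.5749, -0.0662, 0.2633]
eef_rot: [0.567, 0.824, -0.0, -0.0]
contact_force: [-1.2, 0.5, 0.4]
opening: -0.0001
```

Run:
```python
from h import *
import cv2
v=np.load("v.npy");togo([*world(v,[-.120,0,0])[:2],.173],v)
cv2.imwrite("pics/s1.png",env.camera("scene")[:,:,::-1]);cv2.imwrite("pics/w1.png",env.camera("wrist")[:,:,::-1])
a=cv2.imread("pics/s1.png")[130:330,220:460];cv2.imwrite("pics/s1c.png",cv2.resize(a,None,fx=3,fy=3,interpolation=cv2.INTER_CUBIC))
print(proj(env.get_calibration("wrist"),world(v,[-.115,0,.173])))
```

```text
t 3.85 pos [ 0.5749 -0.0662  0.2633] F [-1.2  0.5  0.4] open -0.00011737376356309572
shift [-0.5   0.05  3.01] turn [-0.006 -0.002 -0.011]
[319.9079215  248.60824046]
```

View pics/s1c.png

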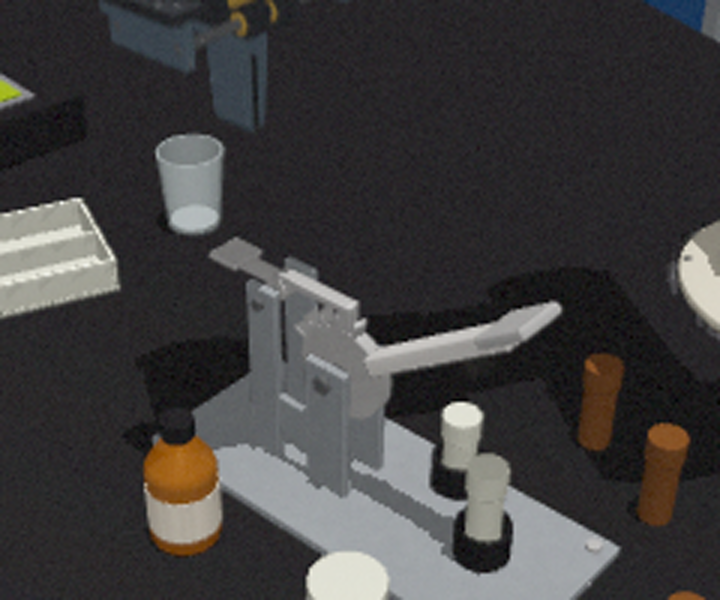

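View pics/w1.png

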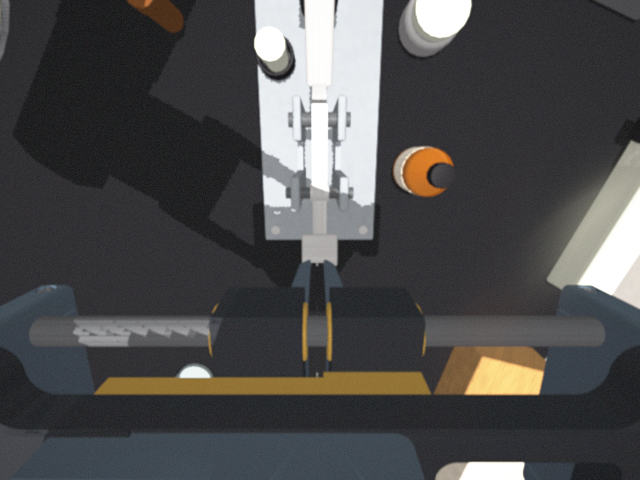

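The wrist view has the thumb plate at (319,249), where the model projects it. The fingertips are shut, so I'm lowering now.

Emit:
step_arm([
  [1,-0.57,0.05,0.5,0,0,0],
  [1,0,0,0.8,0,0,0],
  [1,0,0,0.8,0,0,0],
  [1,0,0,0.6,0,0,0],
  [1,0,0,0.2,0,0,0],
  [1,0,0,0.1,0,0,0],
  [1,0,0,0.1,0,0,0],
])

```text
clock: 4.82
tool_pos: [0.5826, -0.0801, 0.1723]
eef_rot: [0.567, 0.824, 0.0, 0.001]
contact_force: [0.1, 0.9, -0.0]
opening: 0.0003
```

Emit:
step_arm([
  [1,0,0,0.07,0,0,0],
  [1,0,0,0.07,0,0,0],
  [1,0,0,0.07,0,0,0],
])

```text
clock: 5.2
tool_pos: [0.5822, -0.0799, 0.1655]
eef_rot: [0.567, 0.824, 0.0, 0.0]
contact_force: [-0.1, -0.2, -0.8]
opening: 0.0002
```

Emit:
step_arm([
  [1,0,0,0.05,0,0,0],
  [1,0,0,0.03,0,0,0],
])

```text
clock: 5.45
tool_pos: [0.5821, -0.0799, 0.163]
eef_rot: [0.567, 0.824, -0.0, -0.0]
contact_force: [-0.5, -0.4, -0.4]
opening: 0.0002
```

Run:
```python
from h import *
import cv2
v=np.load("v.npy");togo([*world(v,[-.120,0,0])[:2],.173],v)
cv2.imwrite("pics/s2.png",env.camera("scene")[:,:,::-1]);cv2.imwrite("pics/w2.png",env.camera("wrist")[:,:,::-1])
a=cv2.imread("pics/s2.png")[150:300,240:420];cv2.imwrite("pics/s2c.png",cv2.resize(a,None,fx=4,fy=4,interpolation=cv2.INTER_CUBIC))
c=env.get_calibration("wrist");print(proj(c,world(v,[-.1,0,.173])),proj(c,world(v,[-.13,0,.173])))
```

```text
t 5.45 pos [ 0.5821 -0.0799  0.163 ] F [-0.5 -0.4 -0.4] open 0.00022822929341142177
shift [ 0.01 -0.02 -0.33] turn [-0.001 -0.    -0.01 ]
[316.28605996 245.60823751] [316.34669665 292.89923625]
```

View pics/s2c.png

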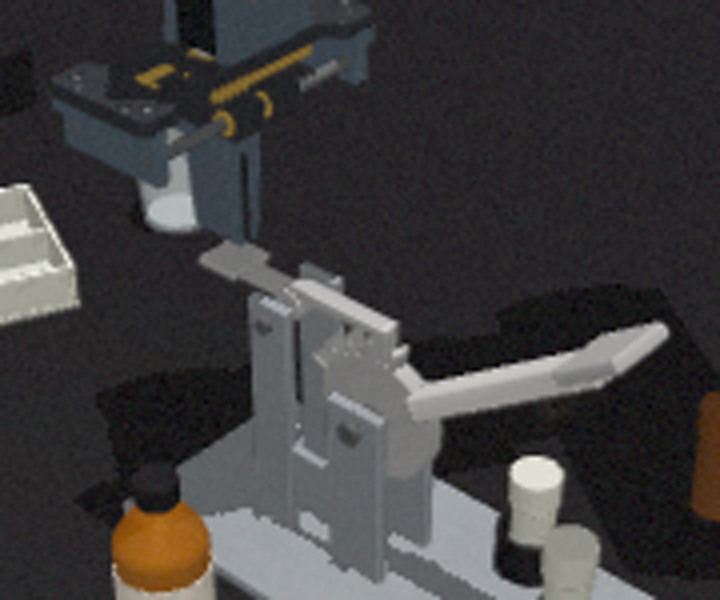

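View pics/w2.png

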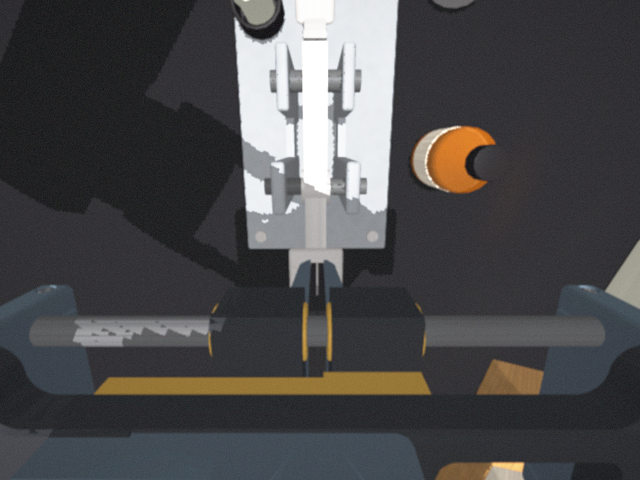

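Run:
```python
from h import *
v=np.load("v.npy");S=env.get_calibration("scene");s=env.get_state();Rt=R.from_quat(s["eef_rot"])
f=lambda p:((proj(S,p)-[240,150])*4).round(0)
print("tcp",f(s["tool_pos"]))
for x in(-.016,.016):
  for y in(-.0135,.0135): print(x,y,f(s["tool_pos"]+Rt.apply([x,y,0])))
for x in(-.130,-.1):
  for y in(-.016,.016): print("plate",x,y,f(world(v,np.array([x,y,.173]))))
```

```text
tcp [226. 263.]
-0.016 -0.0135 [223. 244.]
-0.016 0.0135 [191. 263.]
0.016 -0.0135 [261. 264.]
0.016 0.0135 [229. 283.]
plate -0.13 -0.016 [195. 254.]
plate -0.13 0.016 [233. 232.]
plate -0.1 -0.016 [231. 273.]
plate -0.1 0.016 [270. 250.]
```

Run:
```python
import cv2
a=cv2.imread("pics/s2.png")[165:235,270:350]
a=cv2.convertScaleAbs(a,alpha=1.6,beta=20)
cv2.imwrite("pics/s2d.png",cv2.resize(a,None,fx=8,fy=8,interpolation=cv2.INTER_NEAREST))
a=cv2.imread("pics/w2.png")[220:320,250:390]
a=cv2.convertScaleAbs(a,alpha=1.6,beta=20)
cv2.imwrite("pics/w2d.png",cv2.resize(a,None,fx=5,fy=5,interpolation=cv2.INTER_NEAREST))
```

```text
(no output)
```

View pics/s2d.png

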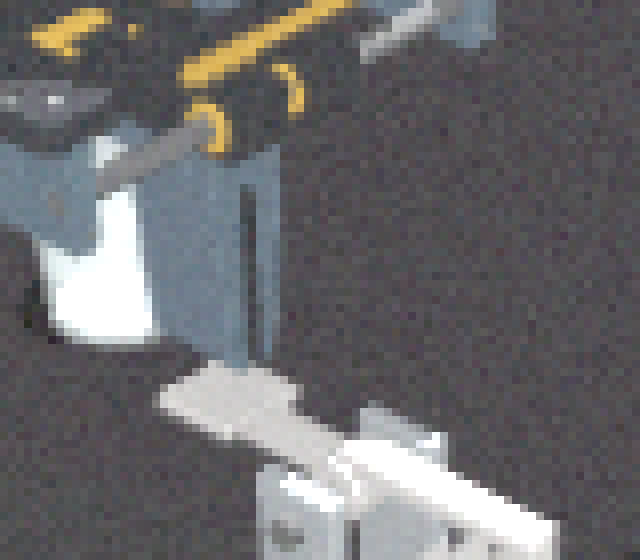

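View pics/w2d.png

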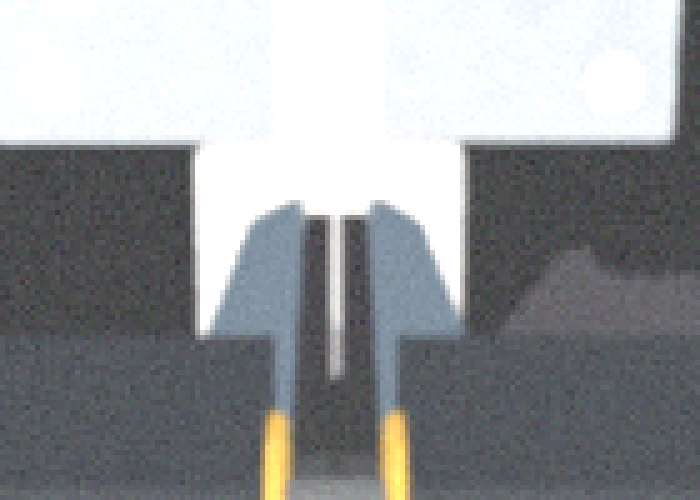

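Run:
```python
from h import *
v=np.load("v.npy");S=env.get_calibration("scene");W=env.get_calibration("wrist");s=env.get_state();Rt=R.from_quat(s["eef_rot"])
print(np.linalg.norm(W["extrinsics"][:3,3]-s["tool_pos"]), Rt.inv().apply(W["extrinsics"][:3,3]-s["tool_pos"]))
for z in(0,-.01,-.02):
  for x in(-.016,0,.011,.016):
   for y in (-.0135,.0135): print(z,x,y,"W",proj(W,s["tool_pos"]+Rt.apply([x,y,z])).round(1),"S",proj(S,s["tool_pos"]+Rt.apply([x,y,z])).round(1))
for n,p in dict(pin=(-.1,-.016,.173),pin2=(-.1,.016,.173),hi=(-.15,-.075,.01),lo=(-.15,.075,.01)).items():print(n,proj(W,world(v,p)).round(1))
```

```text
0.2095143040268584 [ 0.07611994 -0.00025411 -0.19519717]
0 -0.016 -0.0135 W [296.1 295.5] S [295.8 211.1]
0 -0.016 0.0135 W [338.2 295.5] S [287.7 215.7]
0 0 -0.0135 W [295.7 272.2] S [300.5 213.5]
0 0 0.0135 W [338.6 272.2] S [292.4 218.2]
0 0.011 -0.0135 W [295.4 255.5] S [303.8 215.2]
0 0.011 0.0135 W [339.  255.6] S [295.7 219.9]
0 0.016 -0.0135 W [295.3 247.8] S [305.3 215.9]
0 0.016 0.0135 W [339.1 247.9] S [297.2 220.7]
-0.01 -0.016 -0.0135 W [295.1 302.6] S [295.6 207.6]
-0.01 -0.016 0.0135 W [339.2 302.6] S [287.4 212.1]
-0.01 0 -0.0135 W [294.7 278.2] S [300.3 210. ]
-0.01 0 0.0135 W [339.7 278.3] S [292.2 214.6]
-0.01 0.011 -0.0135 W [294.3 260.9] S [303.6 211.6]
-0.01 0.011 0.0135 W [340.1 261. ] S [295.5 216.3]
-0.01 0.016 -0.0135 W [294.2 252.9] S [305.1 212.4]
-0.01 0.016 0.0135 W [340.2 252.9] S [297.  217.1]
-0.02 -0.016 -0.0135 W [294.  310.3] S [295.4 204. ]
-0.02 -0.016 0.0135 W [340.3 310.4] S [287.2 208.5]
-0.02 0 -0.0135 W [293.5 285. ] S [300.2 206.4]
-0.02 0 0.0135 W [340.8 285. ] S [292. 211.]
-0.02 0.011 -0.0135 W [293.2 266.8] S [303.5 208. ]
-0.02 0.011 0.0135 W [341.3 266.9] S [295.3 212.7]
-0.02 0.016 -0.0135 W [293.  258.4] S [305.  208.8]
-0.02 0.016 0.0135 W [341.4 258.4] S [296.8 213.4]
pin [343.7 245.6]
pin2 [288.8 245.6]
hi [385.  246.5]
lo [248.3 246.5]
```

The scene shows the plate still unmoved at about (295,214), with the fingertips appearing just above it. The measured force is also zero, so I'm continuing down in small steps while watching the force.

Emit:
step_arm([
  [1,0,0,0.07,0,0,0],
  [1,0,0,0.07,0,0,0],
])

```text
clock: 5.8
tool_pos: [0.5822, -0.0799, 0.1588]
eef_rot: [0.567, 0.824, 0.0, 0.0]
contact_force: [0.1, 0.3, 0.3]
opening: 0.0006
```

Emit:
step_arm([
  [1,0,0,0.07,0,0,0],
  [1,0,0,0.07,0,0,0],
])

```text
clock: 6.05
tool_pos: [0.5821, -0.0799, 0.1545]
eef_rot: [0.567, 0.824, -0.0, -0.0]
contact_force: [0.2, -0.7, -0.5]
opening: 0.0003
```

Run:
```python
from h import *
import cv2
s=env.get_state();print(s["tool_pos"],s["contact_force"],s["effort"].round(2))
a=env.camera("scene")[:,:,::-1];cv2.imwrite("pics/s3.png",a);cv2.imwrite("pics/w3.png",env.camera("wrist")[:,:,::-1])
a=a[165:235,270:350]
a=cv2.convertScaleAbs(a,alpha=1.6,beta=20)
cv2.imwrite("pics/s3d.png",cv2.resize(a,None,fx=8,fy=8,interpolation=cv2.INTER_NEAREST))
```

```text
[ 0.5821197  -0.07989359  0.1545289 ] [ 0.22597861 -0.66736487 -0.53093957] [ 0.000e+00 -8.331e+01 -3.504e+01  4.000e-02  2.000e-01 -0.000e+00]
```

View pics/s3d.png

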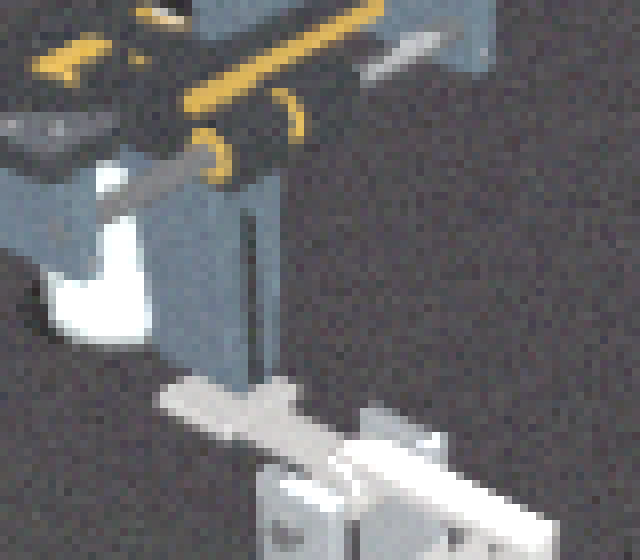

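View pics/w3.png

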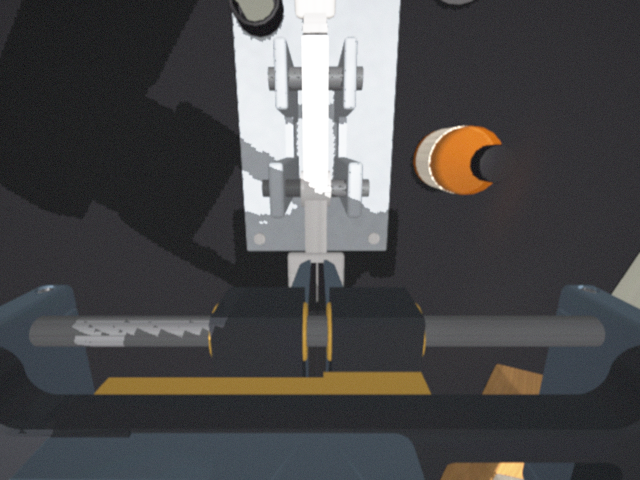

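The fingertips still appear above the plate at about (301,213). The visible finger end sits roughly 15–20 mm higher than the reported TCP. I'll keep going by feel.

Emit:
step_arm([
  [1,0,0,0.06,0,0,0],
  [1,0,0,0.06,0,0,0],
])

```text
clock: 6.4
tool_pos: [0.5822, -0.0799, 0.151]
eef_rot: [0.567, 0.824, 0.0, 0.0]
contact_force: [-0.2, 0.8, 0.3]
opening: 0.0006
```

Emit:
step_arm([
  [1,0,0,0.06,0,0,0],
  [1,0,0,0.06,0,0,0],
])

```text
clock: 6.65
tool_pos: [0.5824, -0.0802, 0.1478]
eef_rot: [0.567, 0.824, -0.0, 0.0]
contact_force: [-1.0, -1.8, 9.1]
opening: 0.0006
```

Emit:
step_arm([
  [1,0,0,0.05,0,0,0],
  [1,0,0,0.05,0,0,0],
])

```text
clock: 6.9
tool_pos: [0.5827, -0.0807, 0.1451]
eef_rot: [0.567, 0.824, -0.0, 0.001]
contact_force: [-0.7, -5.5, 9.3]
opening: 0.0003
```

Emit:
step_arm([
  [1,0,0,0.07,0,0,0],
  [1,0,0,0.07,0,0,0],
])

```text
clock: 7.15
tool_pos: [0.5831, -0.0812, 0.1411]
eef_rot: [0.567, 0.824, -0.0, 0.002]
contact_force: [-0.2, -9.1, 9.3]
opening: 0.0004
```

Emit:
step_arm([
  [1,0,0,0.06,0,0,0],
])

```text
clock: 7.28
tool_pos: [0.5833, -0.0814, 0.1397]
eef_rot: [0.567, 0.824, -0.0, 0.002]
contact_force: [-3.5, -8.8, 28.8]
opening: 0.0003
```

Emit:
step_arm([
  [1,0,0,0,0,0,0],
])

```text
clock: 7.4
tool_pos: [0.5832, -0.0814, 0.1399]
eef_rot: [0.567, 0.824, -0.0, 0.002]
contact_force: [-2.2, -9.4, 17.3]
opening: 0.0
```

Run:
```python
from h import *
import cv2
s=env.get_state();print(s["tool_pos"],s["contact_force"])
a=env.camera("scene")[:,:,::-1];cv2.imwrite("pics/s4.png",a)
a=a[175:245,270:350]
a=cv2.convertScaleAbs(a,alpha=1.6,beta=20)
cv2.imwrite("pics/s4d.png",cv2.resize(a,None,fx=8,fy=8,interpolation=cv2.INTER_NEAREST))
```

```text
[ 0.58323596 -0.08139944  0.1399289 ] [-2.19476467 -9.41746672 17.29661785]
```

View pics/s4d.png

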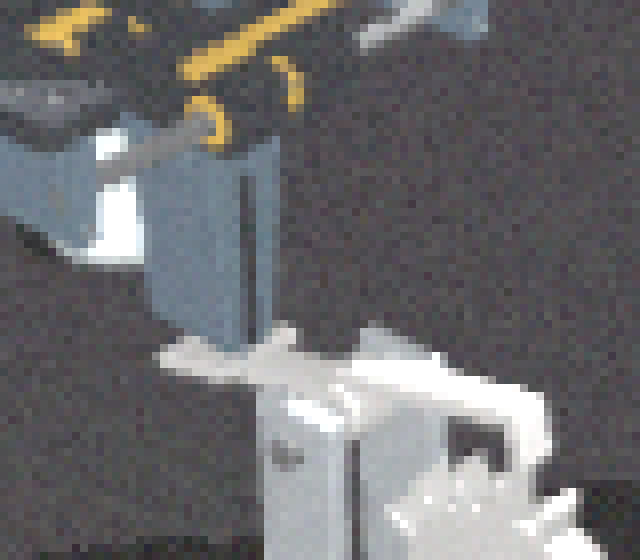

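Emit:
step_arm([
  [1,0,0,0.06,0,0,0],
  [1,0,0,0,0,0,0],
])

```text
clock: 7.7
tool_pos: [0.5835, -0.0814, 0.1395]
eef_rot: [0.567, 0.824, -0.0, 0.002]
contact_force: [-8.5, -8.4, 36.8]
opening: 0.0003
```

The force climbed to 37 N with only 0.4 mm of motion, which is the hard stop. The picture shows the pawl tilted and its nose raised off the wheel. Now I'll lift straight up and move over to the paddle.

Emit:
step_arm([
  [1,0,0,-0.5,0,0,0],
  [1,0,0,-1,0,0,0],
  [1,0,0,-1,0,0,0],
  [1,0,0,-1,0,0,0],
  [1,0,0,-0.5,0,0,0],
  [1,0,0,0,0,0,0],
])

```text
clock: 8.45
tool_pos: [0.5825, -0.08, 0.2571]
eef_rot: [0.567, 0.824, 0.0, 0.001]
contact_force: [-0.7, 0.5, -0.5]
opening: 0.0005
```

Run:
```python
from h import *
import cv2
v=np.load("v.npy");togo(world(v,paddle(v[3])),v);print(paddle(v[3]))
a=env.camera("scene")[:,:,::-1];cv2.imwrite("pics/s5.png",a)
a=a[195:355,250:450];cv2.imwrite("pics/s5c.png",cv2.resize(a,None,fx=3.75,fy=3.75,interpolation=cv2.INTER_CUBIC))
```

```text
t 8.45 pos [ 0.5825 -0.08    0.2571] F [-0.7  0.5 -0.5] open 0.0005180616575098779
shift [ 8.97 -0.04  1.04] turn [ 0.006  0.004 -0.01 ]
[0.1484663 0.        0.2258276]
```

View pics/s5c.png

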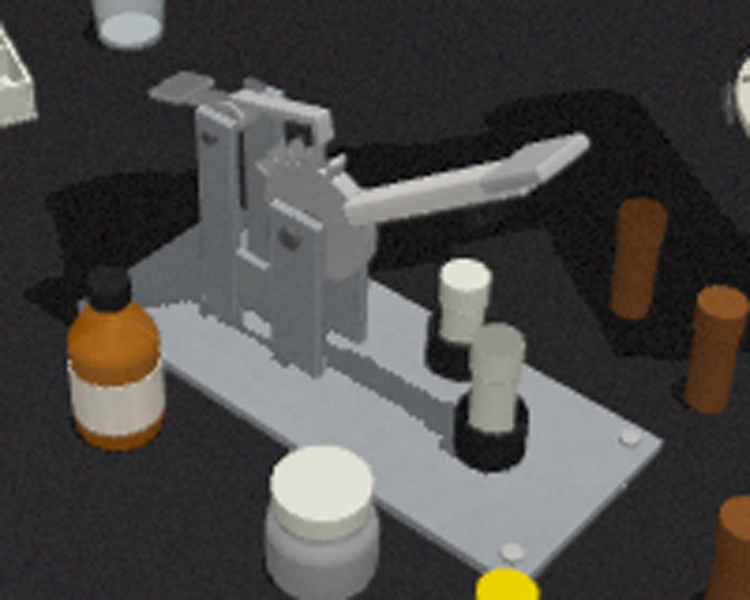

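The pawl has stayed down, with its plate at (182,88) and the nose clear of the wheel. The arm hasn't moved. Next I'll plan the arc at the paddle, using the fingertip offset I found by touch.

```bash
cat >> h.py <<'E'
def tcp(q,v,d=.0235): 
    C=paddle(q,.010,.191); return world(v,C-np.array([.016,0,d]))
E
python3 - <<'E'
from h import *
v=np.load("v.npy");togo(tcp(v[3],v),v);s=env.get_state();Rt=R.from_quat(s["eef_rot"])
p=tcp(v[3],v)
for q in np.arange(.15,.73,.05):
    n=tcp(q,v);print(round(q,3),n.round(4),(Rt.inv().apply(n-p)/.03).round(2));p=n
E
```

```text
t 8.5 pos [ 0.582  -0.0798  0.2561] F [-0.1  0.7 -0.6] open 0.0002760516804712831
shift [ 8.59 -0.03  1.68] turn [-0.002 -0.001 -0.01 ]
0.15 [0.4877 0.1645 0.1999] [ 0.14 -0.    0.19]
0.2 [0.4858 0.1694 0.1918] [ 0.17 -0.    0.27]
0.25 [0.4841 0.1739 0.1836] [ 0.16 -0.    0.28]
0.3 [0.4825 0.178  0.1751] [ 0.15 -0.    0.28]
0.35 [0.4811 0.1817 0.1664] [ 0.13 -0.    0.29]
0.4 [0.4798 0.185  0.1575] [ 0.12 -0.    0.3 ]
0.45 [0.4787 0.1879 0.1484] [ 0.1 -0.   0.3]
0.5 [0.4778 0.1903 0.1392] [ 0.09 -0.    0.31]
0.55 [0.477  0.1923 0.1299] [ 0.07 -0.    0.31]
0.6 [0.4764 0.1939 0.1205] [0.06 0.   0.31]
0.65 [0.476 0.195 0.111] [0.04 0.   0.32]
0.7 [0.4757 0.1957 0.1015] [0.02 0.   0.32]
```

Emit:
step_arm([
  [1,1,0,-0.4,0,0,0],
  [1,1,0,0,0,0,0],
  [1,1,0,0,0,0,0],
  [1,1,0,0,0,0,0],
  [1,1,0,0,0,0,0],
  [1,1,0,0,0,0,0],
  [1,1,0,0,0,0,0],
])

```text
clock: 9.38
tool_pos: [0.5061, 0.117, 0.2672]
eef_rot: [0.567, 0.824, -0.001, -0.001]
contact_force: [1.2, 0.5, -0.2]
opening: 0.0002
```

Emit:
step_arm([
  [1,0.8,-0.03,0,0,0,0],
  [1,0.78,0,0.3,0,0,0],
  [1,0,0,0.7,0,0,0],
  [1,0,0,0.6,0,0,0],
  [1,0,0,0,0,0,0],
])

```text
clock: 10.0
tool_pos: [0.488, 0.16, 0.2187]
eef_rot: [0.567, 0.824, -0.002, -0.001]
contact_force: [-1.4, 0.7, 0.4]
opening: 0.0003
```

Run:
```python
from h import *
import cv2
v=np.load("v.npy");togo(tcp(v[3],v),v)
a=env.camera("scene")[:,:,::-1];cv2.imwrite("pics/s6.png",a)
a=a[155:315,300:500];cv2.imwrite("pics/s6c.png",cv2.resize(a,None,fx=3.75,fy=3.75,interpolation=cv2.INTER_CUBIC))
```

```text
t 10.0 pos [0.488  0.16   0.2187] F [-1.4  0.7  0.4] open 0.0002553953503085666
shift [0.01 0.05 0.43] turn [-0.024 -0.004 -0.01 ]
```

View pics/s6c.png

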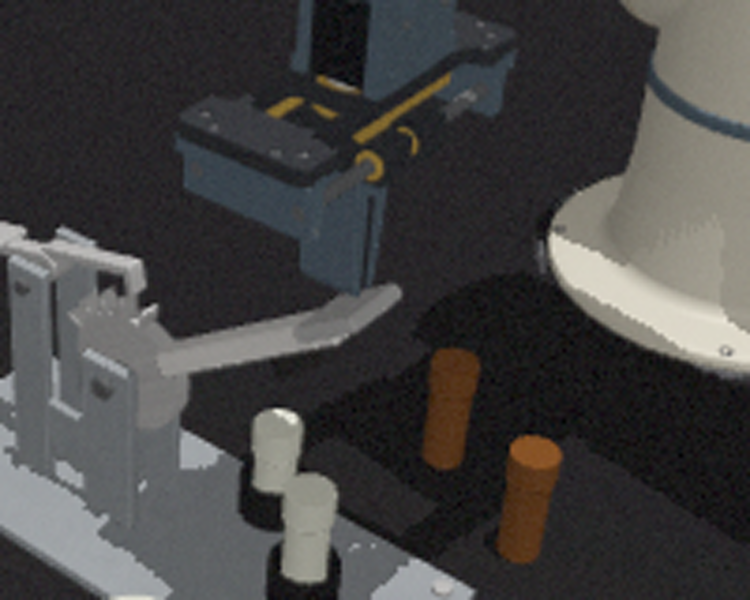

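The fingertips are over the paddle, with the finger end at (355,292) in the crop. I'll press down along the arc.

Emit:
step_arm([
  [1,0,0.03,0.25,0,0,0],
  [1,0,0,0.15,0,0,0],
  [1,0.06,0,0.1,0,0,0],
  [1,0.06,0,0.1,0,0,0],
])

```text
clock: 10.55
tool_pos: [0.4892, 0.1641, 0.2028]
eef_rot: [0.567, 0.824, 0.0, 0.0]
contact_force: [0.8, -0.7, 5.4]
opening: 0.0007
```

Emit:
step_arm([
  [1,0.06,0,0.1,0,0,0],
  [1,0.06,0,0.1,0,0,0],
])

```text
clock: 10.8
tool_pos: [0.4878, 0.1675, 0.1966]
eef_rot: [0.567, 0.824, 0.0, 0.0]
contact_force: [1.3, 1.0, 4.5]
opening: 0.0005
```

Emit:
step_arm([
  [1,0.09,0,0.14,0,0,0],
  [1,0.08,0,0.14,0,0,0],
])

```text
clock: 11.05
tool_pos: [0.4858, 0.1722, 0.1881]
eef_rot: [0.567, 0.824, 0.0, 0.0]
contact_force: [0.3, 0.7, 4.0]
opening: 0.0003
```

Emit:
step_arm([
  [1,0.08,0,0.14,0,0,0],
  [1,0.08,0,0.14,0,0,0],
  [1,0.08,0,0.14,0,0,0],
])

```text
clock: 11.42
tool_pos: [0.4832, 0.1788, 0.1754]
eef_rot: [0.567, 0.824, -0.0, 0.0]
contact_force: [0.1, -0.4, 3.1]
opening: 0.0005
```

Run:
```python
from h import *
import cv2
v=np.load("v.npy");z=env.get_state()["tool_pos"][2]
from scipy.optimize import brentq
q=brentq(lambda q:tcp(q,v)[2]-z,0,.75);print("q",q);togo(tcp(q,v),v)
a=env.camera("scene")[:,:,::-1];cv2.imwrite("pics/s7.png",a)
a=a[155:315,280:480];cv2.imwrite("pics/s7c.png",cv2.resize(a,None,fx=3.75,fy=3.75,interpolation=cv2.INTER_CUBIC))
```

```text
q 0.29847453965595666
t 11.425 pos [0.4832 0.1788 0.1754] F [ 0.1 -0.4  3.1] open 0.0005139224327425111
shift [-0.02 -0.03  0.  ] turn [-0.001  0.001 -0.01 ]
```

View pics/s7c.png

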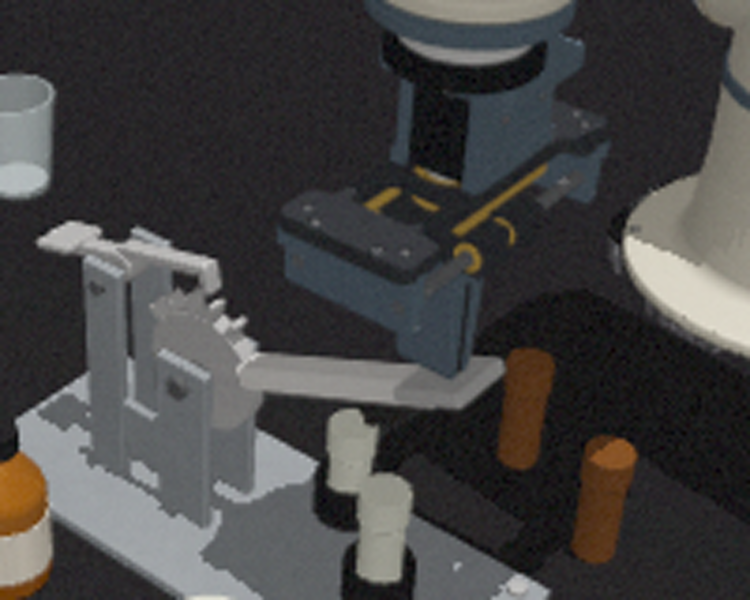

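The arm is past the 0.17 catch with a light resistance of 3–5 N, so the ratchet is free. Continuing along the arc.

Emit:
step_arm([
  [1,0.07,0,0.14,0,0,0],
  [1,0.07,0,0.15,0,0,0],
  [1,0.06,0,0.15,0,0,0],
  [1,0.06,0,0.15,0,0,0],
])

```text
clock: 11.98
tool_pos: [0.4805, 0.186, 0.1577]
eef_rot: [0.567, 0.824, -0.0, 0.0]
contact_force: [1.9, -4.2, 2.1]
opening: 0.0006
```

Emit:
step_arm([
  [1,0.05,0,0.15,0,0,0],
  [1,0.05,0,0.15,0,0,0],
  [1,0.05,0,0.15,0,0,0],
  [1,0.04,0,0.15,0,0,0],
  [1,0.04,0,0.15,0,0,0],
])

```text
clock: 12.6
tool_pos: [0.478, 0.1925, 0.1352]
eef_rot: [0.567, 0.824, -0.0, -0.0]
contact_force: [1.6, -3.0, 2.5]
opening: 0.0001
```

Emit:
step_arm([
  [1,0.03,0,0.15,0,0,0],
  [1,0.03,0,0.15,0,0,0],
])

```text
clock: 12.85
tool_pos: [0.4773, 0.1943, 0.1262]
eef_rot: [0.567, 0.824, 0.0, -0.0]
contact_force: [0.7, -1.1, 3.7]
opening: 0.0004
```

Run:
```python
from h import *
import cv2
v=np.load("v.npy");z=env.get_state()["tool_pos"][2]
from scipy.optimize import brentq
q=brentq(lambda q:tcp(q,v)[2]-z,0,.75);print("q",q);togo(tcp(.7,v),v)
a=env.camera("scene")[:,:,::-1];cv2.imwrite("pics/s8.png",a)
a=a[195:335,300:480];cv2.imwrite("pics/s8c.png",cv2.resize(a,None,fx=4,fy=4,interpolation=cv2.INTER_CUBIC))
```

```text
q 0.5696096354793393
t 12.85 pos [0.4773 0.1943 0.1262] F [ 0.7 -1.1  3.7] open 0.0004239678996788578
shift [ 0.06 -0.03  0.82] turn [-0.    -0.001 -0.01 ]
```

View pics/s8c.png

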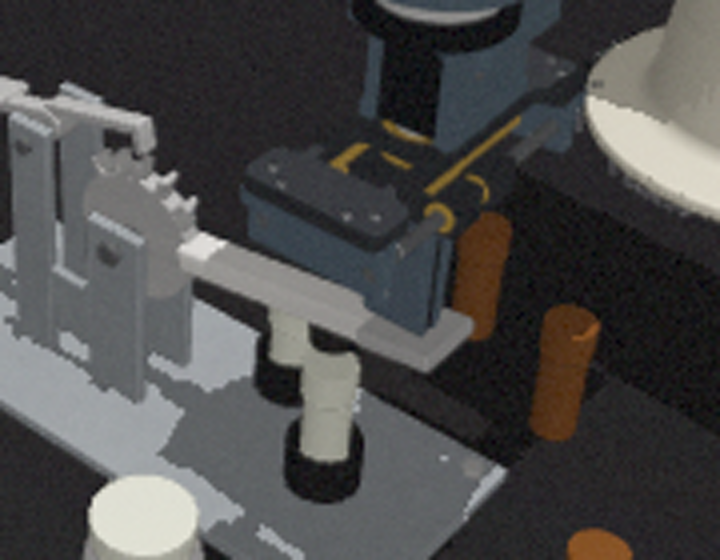

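Emit:
step_arm([
  [1,0.02,0,0.14,0,0,0],
  [1,0.02,0,0.14,0,0,0],
  [1,0.01,0,0.14,0,0,0],
  [1,0.01,0,0.12,0,0,0],
])

```text
clock: 13.4
tool_pos: [0.4766, 0.1961, 0.11]
eef_rot: [0.567, 0.824, 0.0, -0.0]
contact_force: [-1.3, 2.6, 3.8]
opening: 0.0007
```

Emit:
step_arm([
  [1,0,0,0.07,0,0,0],
  [1,0,0,0.07,0,0,0],
])

```text
clock: 13.65
tool_pos: [0.4767, 0.1959, 0.106]
eef_rot: [0.567, 0.824, -0.0, -0.0]
contact_force: [-0.8, 3.0, 4.4]
opening: 0.0002
```

Emit:
step_arm([
  [1,0,0,0.05,0,0,0],
])

```text
clock: 13.78
tool_pos: [0.4768, 0.1959, 0.1045]
eef_rot: [0.567, 0.824, 0.0, -0.0]
contact_force: [-1.8, 2.6, 4.6]
opening: 0.0001
```

Emit:
step_arm([
  [1,0,0,0.05,0,0,0],
])

```text
clock: 13.9
tool_pos: [0.4768, 0.1958, 0.103]
eef_rot: [0.567, 0.824, 0.0, -0.0]
contact_force: [-2.4, 2.3, 3.8]
opening: 0.0005
```

Emit:
step_arm([
  [1,0,0,0.04,0,0,0],
])

```text
clock: 14.02
tool_pos: [0.4768, 0.1958, 0.1019]
eef_rot: [0.567, 0.824, 0.0, 0.0]
contact_force: [-1.9, 2.5, 3.6]
opening: 0.0005
```

Emit:
step_arm([
  [1,0,0,0.04,0,0,0],
])

```text
clock: 14.15
tool_pos: [0.4769, 0.1959, 0.101]
eef_rot: [0.567, 0.824, 0.0, 0.0]
contact_force: [-7.2, 0.8, 29.7]
opening: 0.0002
```

A jump to 30 N at the predicted height for a level arm means the pad is on the cap. Lifting straight off.

Emit:
step_arm([
  [1,0,0,-0.2,0,0,0],
  [1,0,0,-0.8,0,0,0],
  [1,0,0,-1,0,0,0],
  [1,0,0,-1,0,0,0],
  [1,0,0,-1,0,0,0],
  [1,0,0,-1,0,0,0],
  [1,0,0,-1,0,0,0],
])

```text
clock: 15.02
tool_pos: [0.4766, 0.1955, 0.2817]
eef_rot: [0.567, 0.824, -0.0, 0.0]
contact_force: [0.2, 0.2, -0.5]
opening: 0.0005
```

Emit:
step_arm([
  [1,1,0,0,0,0,0],
  [1,1,0,0,0,0,0],
  [1,1,0,0,0,0,0],
  [1,1,0,0,0,0,0],
  [1,1,0,0,0,0,0],
  [1,1,0,0,0,0,0],
  [1,0,0,0,0,0,0],
])

```text
clock: 15.9
tool_pos: [0.4119, 0.3651, 0.2805]
eef_rot: [0.566, 0.824, -0.0, -0.0]
contact_force: [-0.5, -0.0, 0.1]
opening: 0.0005
```

Run:
```python
from h import *
import cv2
v=np.load("v.npy")
for n,b in dict(scene=(195,355,250,450),top=(190,310,235,395)).items():
    a=env.camera(n)[:,:,::-1];cv2.imwrite(f"pics/{n}9.png",a)
    a=a[b[0]:b[1],b[2]:b[3]];f=3.75 if n=="scene" else 5
    cv2.imwrite(f"pics/{n}9c.png",cv2.resize(a,None,fx=f,fy=f,interpolation=cv2.INTER_CUBIC))
S=env.get_calibration("scene");k=lambda p:((proj(S,world(v,p))-[250,195]+.5)*3.75-.5).round(0)
print("paddle pred q=.70",k(paddle(.7)),"q=.67",k(paddle(.67)),"cap",k(np.array([.135,0,.095])))
s=env.get_state();print(s["clock"],s["tool_pos"],s["contact_force"].round(1))
```

```text
paddle pred q=.70 [576. 341.] q=.67 [576. 333.] cap [498. 341.]
16.0 [0.41255023 0.36359149 0.28057681] [ 0.7 -0.5  0.3]
```

View pics/scene9c.png

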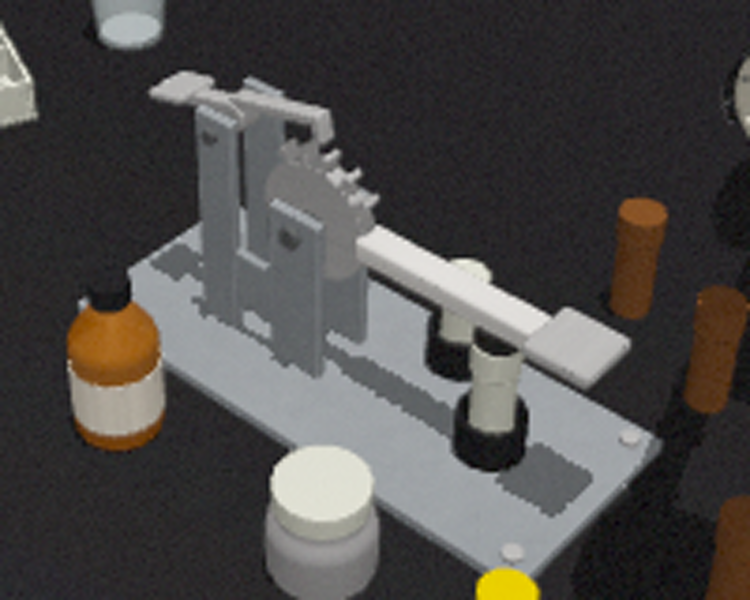

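View pics/top9c.png

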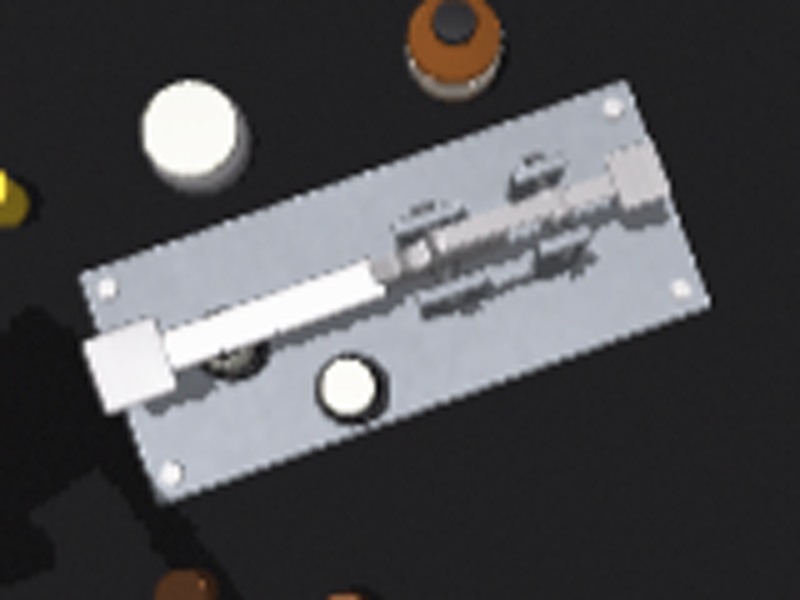

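The black pad sits on the cap at (495,345) and the tube is upright in its cup. The paddle centre is at about (578,345), against (576,341) predicted for a level arm. The pawl is still down, the bystanders haven't moved and the hand is clear.

```bash
python3 -c "
from plant import env
print(env.job_done())"
```

```text
the job is handed in; nothing more can be done
None
```

The white tube is secured in the press, and I handed the job in at about 16 s of the 45 s allowed.

- **Pawl:** with the fingers shut, I pressed the thumb plate down to its hard stop. The force rose to 37 N with almost no further motion. I then lifted off, and the pawl stayed down with its nose clear of the wheel.
- **Hold-down arm:** I pushed the paddle down along its arc at about 2–6 N. It passed the 0.17 rad catch freely and stopped with a jump to 30 N at the height expected for a level arm.

**Final checks:** the pictures show the pad on the cap, the arm within about 1 pixel of its predicted level position, and the tube standing in its cup. In those views, the bystanders near the press had not moved. The hand is well clear, and the measured force is about zero.

**Disagreement:** the fingertips met the thumb plate about 24 mm lower in reported TCP height than the tool-frame description implies. I found contact by force and camera and allowed for the offset afterwards.

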